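Switch the seesaw gate and feed the peg heads down the other chute

ROBOT

A 7-joint arm with a two-finger parallel gripper is mounted at the origin on the work surface. World frame = base frame: x ahead of the robot, y to its left, z up, the work surface at z = 0. Lengths are in mm, angles in rad, forces in N, time in s.
With the tool pointing down it reaches from about 350 to 900 mm from the base axis. Payload 8.1 kg.
Tool frame: the origin (TCP) lies midway between the tips of the shut fingers; the grasp point (between the pads) lies 19 mm behind it; z points along the fingers, y is the direction in which the jaws open and shut (so a half turn about z gives the same grasp; the last joint's range is limited). The gripper opens to 85 mm and grips with 20 to 120 N. Pads are 22 mm wide; open, the fingers measure 114 mm over their backs; the gripper's body (76 mm by 85 mm) begins 54 mm behind the grasp point. The pads swing forward as they close: fully open they stand 13 mm farther back than shut.
Start: joints at [-1.226, 0.434, 0.025, 1.573, -0.012, 1.134, -0.075], TCP at [270.642, 563.377, 231.323] pointing down, gripper open.
Joint ranges: [-2.62, 2.62], [-0.44, 2.09], [-1.27, 1.32], [0.08, 2.57], [-1.32, 4.46], [0.12, 2], [-2.74, 2.74]. Speed limits (rad/s): [2.22, 2.22, 3.01, 3.01, 3.14, 3.14, 3.14].

INTERFACE

Orientations are given as a unit quaternion [w, x, y, z].
In Python, from bench import get_state, grab_frame, get_calibration, finish_job gives the robot as it stands.
- The arm moves only by the tool servo_tool, never from a script. Its argument "increments" is a list of rows, each an object with "dp": the shift along the tool's x, y, z in mm, a list of three; "angular": the turn, a rotation vector about the tool's x, y, z in degrees, a list of three; "jaw": the opening, from -1 (shut) to 1 (fully open). In form: [{"dp": [x, y, z], "angular": [ax, ay, az], "jaw": jaw}, ...]. A call has 1 to 20 rows; each row is the pose to reach, as a shift and turn from the pose measured when the call began, along the tool's axes at that moment; what a row does not reach only later rows make up. A row lasts 1/12 s, in which the tool goes at most 41.7 mm and 7.16 degrees, less where a joint would pass 70% of its speed; a pose out of reach is approached as far as the arm can. A call with a gripper value outside its range is refused whole. The fingers move at their own pace and stop on an object; "squeeze" is the grip in N (left out, the last holds). Time passes only in rows, so rows that repeat a pose let the fingers close. It gives the time, the measured TCP pose, the force and the opening at its end, in the units of the state.
- get_state(): the state, without advancing time (a new reading comes with each control period).
- grab_frame(name): name is "side" or "top"; returns the picture (384x512x3 uint8, red, green, blue); there is no depth.
- get_calibration(name): a dict with "fx", "fy", "cx", "cy" (pixels), "world_to_cam" (4x4, takes a point from world to camera coordinates). Camera axes: x right, y down, z forward; pixel columns grow to the right and rows downward; lengths in mm; the calibration is good to about 2 mm. A picture is of the moment at which its call begins. get_calibration takes no time and is no camera call.
- finish_job(): hands the job in, once; it reports no verdict.
The state is a dict: "clock": time; "joint_pos": joint angles; "joint_velocities": joint speeds; "tau": joint torques, N m; "position": TCP position; "ee_rot": TCP orientation; "force": force on the tool from outside, world axes, zero at the start; "moment": the same for the moment, N m; "width": finger opening in mm.
Only numpy, scipy, OpenCV 4.12 (cv2) and the standard library are available. Lean on these libraries where they do the work, as an engineer would, in place of code of your own. Each camera call takes 0.05 s, during which the arm holds its last target. There are 200 camera calls.

TASK

The yellow seesaw gate now leads to one of the two chutes; the next two turned peg heads belong in the other one. Press the raised end of the gate down so that it rocks over its pivot and stays over, then push both peg heads along the walnut groove and off its far end, so that they roll over the gate and into that other chute. Only press and push with the fingertips: do not pinch, lift or carry the peg heads, and leave the other things on the bench where they are.

Things in the scene. Friction and masses are not known exactly. Their poses are not given: they have to be found in the camera images.
- feeder: fixed feeder standing on the bench; origin at bench height under the middle of the gate's pivot; x axis roughly away from the robot, y to its left along the gate, z up. A walnut holder 60 mm wide (x -150 to -42 mm) carries the groove. A cast iron C-clamp grips the holder lower down: it reaches to x = -194 mm, y from -54 to 135 mm, top at z = 85 mm
- gate (a joint): tilt of the yellow seesaw gate about the feeder's x axis, -0.3 to 0.3 rad: positive = left (+y) end up, right end down (feeds the right chute); negative = left end down. Its axis lies 92 mm above the bench. It rests at one stop or the other; the weight above holds it there; about 1 N down on the raised end, 100 mm from the pivot, tips it, and past level it falls over by itself and stays
- groove_mouth (a point): middle of the far end of the groove's floor (feeder x = -42 mm), 116 mm above the bench, where the heads drop 16 mm onto the gate's deck. The groove is level and straight, 42 mm wide between low walls 8 mm high (tops 124 mm above the bench), open at both ends
- head1_center (a point): centre of the turned wooden peg head nearer the gate: a waxed, slippery ball 36 mm across, about 22 g, resting in the groove; it rolls when pushed and soon stops
- head2_center (a point): centre of the second, identical peg head, waiting behind the first in the groove on the robot's side
- head1: the first peg head (ball); its origin lies on its skin and turns with it, so use its centre point
- head2: the second peg head (ball), likewise
- spokeshave: small brass spokeshave, 214 mm long over its two handles (its y axis), 30 mm wide, 24 mm high; loose, a bystander
- bone_bridge: tan bone crescent bridge, about 95 mm long, 12 mm high; loose, a bystander
- bowl: chipped blue ceramic bowl of wood offcuts, 124 mm across, about 60 mm high; loose, a bystander
- wax_jar: amber glass wax jar, 60 mm across, 60 mm high; loose, a bystander
- mallet: hammer with a wooden head, lying along its x axis; loose, a bystander
- peg: finished dark wooden krar peg, 100 mm long, 26 mm head, lying along its x axis; loose, a bystander
- gate_left (a point): point on the top of the gate's deck near its left end, 100 mm from the pivot, midway in width; moves with the gate (70 mm above the bench when down, 129 mm when up). The deck is 240 mm long (y) and 70 mm wide between a 6 mm high near rail and a 24 mm high far rail
- gate_right (a point): the same point near the right end of the gate's deck
- gate_weight (a point): centre of the 42 mm dark steel ball on a rod, 85 mm above the gate's axis and 74 mm beyond its middle (+x): the gate's over-centre weight, top about 200 mm above the bench; swings with the gate
- groove_back (a point): middle of the groove floor's near end, on the robot's side (feeder x = -150 mm), 116 mm above the bench
- chute_left (a point): middle of the mouth of the left (+y) light wooden chute, level with its wall tops, 84 mm above the bench: an open-topped trough 84 mm wide inside, about 110 mm long (y), 170 mm out from the pivot, its floor sloping down outwards to an end wall
- chute_right (a point): middle of the mouth of the right (-y) light wooden chute, level with its wall tops, 84 mm above the bench: an open-topped trough 84 mm wide inside, about 110 mm long (y), 170 mm out from the pivot, its floor sloping down outwards to an end wall

How it is judged:
By the outcome, as a careful person would: the job done as asked, in the order asked, and still so for the second after the job is handed in, with the robot touching nothing.
It also fails if it takes over 42 s, if anything falls off the work surface, if the arm or the gripper's body presses on something with over 40 N, if the wrist force passes 120 N, or if a joint passes its speed limit or range.

## Working session

There is one attempt and no reset: what is moved stays moved. The work goes in short steps, Python scripts to look and compute and a tool call to move; the robot and the scene stay as the last step left them, time stands still between calls to the robot, and variables do not carry over. Pictures are saved under pics/ and viewed, about 8 in all and at most 12, crops included, and the job is handed in when it is done.

Besides the shell and the picture viewer there is one more tool, called after "Call:" as name([rows], argument=value, ...), one row to a line, values as JSON. servo_tool: Moves the arm, as the interface text tells. Its arguments: {"type":"object","properties":{"increments":{"type":"array"},"squeeze":{"type":"number"}},"required":["increments"]}

```bash
mkdir -p pics; cat > h.py <<'E'
import numpy as np, cv2
from bench import *
def save(n,f):
    im=grab_frame(n); cv2.imwrite(f'pics/{f}.png',im[:,:,::-1]); return im
def proj(n,P):
    c=get_calibration(n); M=np.array(c['world_to_cam']); q=np.atleast_2d(P)@M[:3,:3].T+M[:3,3]
    return np.c_[c['fx']*q[:,0]/q[:,2]+c['cx'],c['fy']*q[:,1]/q[:,2]+c['cy']]
def ray(n,u,v,z):
    c=get_calibration(n); M=np.array(c['world_to_cam']); d=M[:3,:3].T@[(u-c['cx'])/c['fx'],(v-c['cy'])/c['fy'],1]; o=-M[:3,:3].T@M[:3,3]
    return o+d*(z-o[2])/d[2]
E
python3 - <<'E'
from h import *
save('side','s0'); save('top','t0')
print(get_state())
for n in('side','top'):
    c=get_calibration(n);M=np.array(c['world_to_cam']);print(n,c['fx'],-M[:3,:3].T@M[:3,3],M[:3,:3].round(2).tolist())
E
```

```text
{'clock': 0.1, 'joint_pos': array([-1.22557857,  0.43515089,  0.02493495,  1.57398238, -0.01158276,
        1.13403633, -0.07510316]), 'joint_velocities': array([ 0.00071864, -0.00208408,  0.0001467 , -0.002408  , -0.00024943,
       -0.00085297, -0.00181921]), 'tau': array([ 3.73494942e-03, -6.71764255e+01,  1.02886956e+00, -3.16902637e+01,
        1.59085903e-02,  7.36974296e-03,  4.00023907e-06]), 'position': array([270.45991342, 562.94575165, 230.6147028 ]), 'ee_rot': array([-9.53077718e-05,  2.22057163e-01,  9.75033386e-01, -7.09823987e-04]), 'force': array([-0.49240571, -0.4464604 , -0.895272  ]), 'moment': array([-0.00026296, -0.02209724, -0.00498669]), 'width': 85.33845609454397}
side 400.7129814925478 [ 160.19123717 -904.87932142  854.77785149] [[0.9, -0.44, 0.0], [-0.26, -0.54, -0.8], [0.35, 0.72, -0.6]]
top 357.6497737595084 [ 525.19628948  -20.43547686 1288.54386744] [[-0.02, -1.0, 0.0], [-1.0, 0.02, -0.08], [0.08, -0.0, -1.0]]
```

View pics/t0.png

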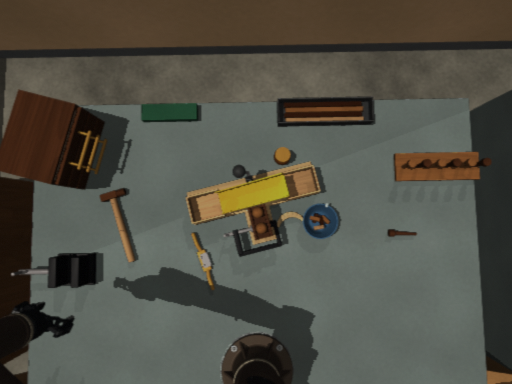

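View pics/s0.png

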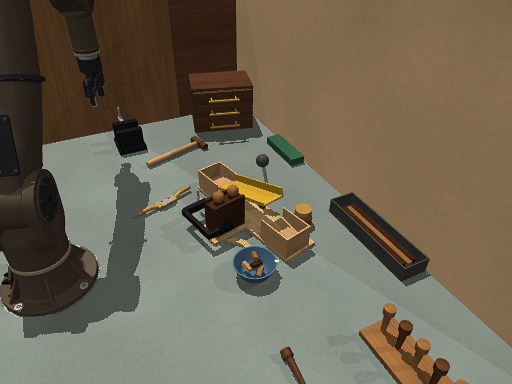

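```bash
python3 - <<'E'
from h import *
a=cv2.imread('pics/t0.png')[145:265,175:345]; b=cv2.imread('pics/s0.png')[145:260,175:320]
cv2.imwrite('pics/c0.png',cv2.resize(a,None,fx=4.6,fy=4.6,interpolation=cv2.INTER_CUBIC)); cv2.imwrite('pics/c1.png',cv2.resize(b,None,fx=5,fy=5,interpolation=cv2.INTER_CUBIC))
E
```

```text
(no output)
```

View pics/c0.png

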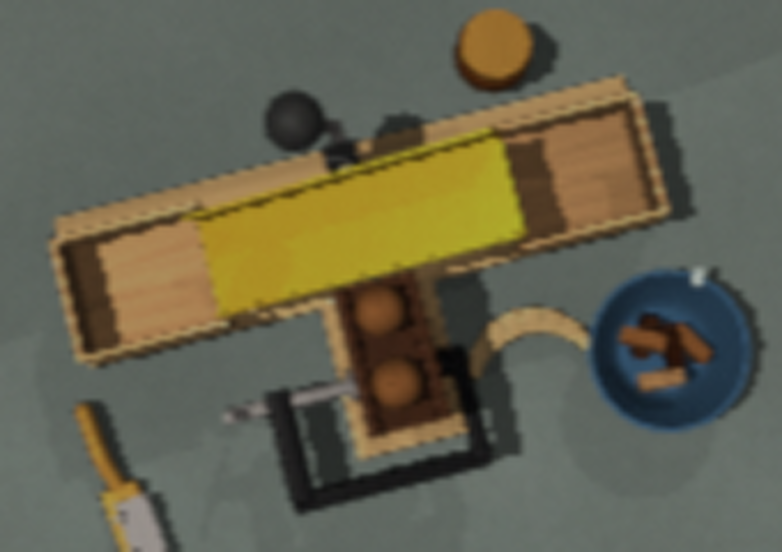

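View pics/c1.png

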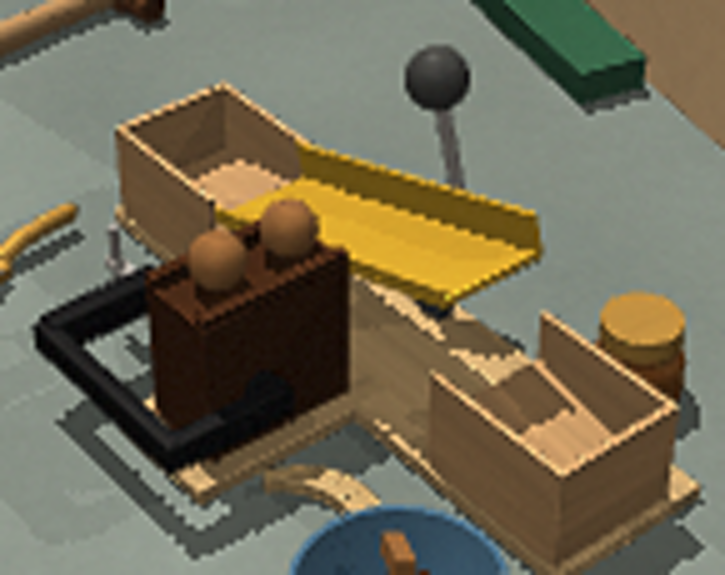

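```bash
cat >> h.py <<'E'
def T(x,y,z): # feeder -> world
    O,yaw=np.load('f.npy')[:2],np.load('f.npy')[2]
    return np.array([O[0]+np.cos(yaw)*x-np.sin(yaw)*y,O[1]+np.sin(yaw)*x+np.cos(yaw)*y,z])
E
python3 - <<'E'
from h import *
f=lambda u,v:(175+u/4.6,145+v/4.6)
g=lambda u,v:(175+u/5,145+v/5)
p=[ray('top',*f(*q),84)[:2] for q in[(52,240),(84,362),(632,92),(668,212)]]
L=(p[0]+p[1])/2;R=(p[2]+p[3])/2;O=(L+R)/2;d=L-R
yaw=np.arctan2(-d[0],d[1]);print(L,R,O,np.hypot(*d),yaw, [np.hypot(*(p[0]-p[1])),np.hypot(*(p[2]-p[3]))])
np.save('f.npy',[*O,yaw])
c,s=np.cos(yaw),np.sin(yaw);Rt=np.array([[c,s],[-s,c]])
for n,q,z in[('top',f(379,308),134),('top',f(395,380),134),('side',g(290,229),134),('side',g(217,260),134),('top',f(455,412),116),('top',f(372,435),124),('top',f(462,410),124),
 ('top',f(490,128),129+24),('top',f(524,236),135),('top',f(293,121),177),('side',g(437,77),177),('side',g(117,129),84),('side',g(677,408),84),('side',g(560,470),84)]:
    w=ray(n,*q,z);print(n,w.round(),(Rt@(w[:2]-O)).round(1))
E
```

```text
[555.22705759 214.63679421] [ 656.56223306 -214.2627789 ] [6.05894645e+02 1.87007653e-01] 440.7081365337754 0.23201310798594124 [np.float64(92.45151996941883), np.float64(92.42812726259095)]
top [545. -13. 134.] [-62.5   1.3]
top [494. -23. 134.] [-113.9    2.9]
side [543. -18. 134.] [-65.  -3.]
side [492. -27. 134.] [-1.169e+02 -1.000e-01]
top [471. -65. 116.] [-146.8  -32.6]
top [456.  -6. 124.] [-147.4   28.1]
top [472. -70. 124.] [-146.2  -37.5]
top [668. -93. 153.] [  38.9 -104.5]
top [ 593. -116.  135.] [ -38.9 -109.9]
top [672.  43. 177.] [74.3 26.3]
side [669.  35. 177.] [69.9 19.3]
side [510. 201.  84.] [-47.3 217.3]
side [ 700. -210.   84.] [  42.8 -225.9]
side [ 613. -225.   84.] [ -44.9 -220.6]
```

```bash
cat >> h.py <<'E'
from scipy.spatial.transform import Rotation as Ro
def to(*Ps):
    s=get_state();q=s['ee_rot'];R=Ro.from_quat([q[1],q[2],q[3],q[0]]);f=np.load('f.npy')
    c,sn=np.cos(f[2]),np.sin(f[2]); G=Ro.from_matrix(np.array([[-c,-sn,0],[-sn,c,0],[0,0,-1]]).T.T)
    for P in Ps:
        print(P,T(*P).round(1),'dp',R.inv().apply(T(*P)-s['position']).round(1))
    print('rot',np.degrees((R.inv()*G).as_rotvec()).round(1),'det',np.linalg.det(G.as_matrix()),'joints',s['joint_pos'].round(2),'F',s['force'].round(1),'t',s['clock'],'w',s['width'])
    print('tcp feeder', (np.array([[c,sn],[-sn,c]])@(s['position'][:2]-f[:2])).round(1), s['position'][2])
E
python3 - <<'E'
from h import *
to((-5,-103,250),(-5,-103,160))
E
```

```text
(-5, -103, 250) [ 624.7 -101.2  250. ] dp [-606.9 -445.3  -18.7]
(-5, -103, 160) [ 624.7 -101.2  160. ] dp [-606.9 -445.1   71.3]
rot [ -0.1  -0.  -39. ] det 1.0000000000000004 joints [-1.23  0.44  0.02  1.57 -0.01  1.13 -0.08] F [-0.5 -0.4 -0.9] t 0.1 w 85.33845609454397
tcp feeder [-197.   624.8] 230.61470279741428
```

Call:
servo_tool([
  {"dp": [-15,-11,-5],"angular": [0,0,-2],"jaw": -1},
  {"dp": [-45,-33,-18],"angular": [0,0,-4],"jaw": -1},
  {"dp": [-75,-55,-18],"angular": [0,0,-6],"jaw": -1},
  {"dp": [-105,-77,-18],"angular": [0,0,-8],"jaw": -1},
  {"dp": [-135,-99,-18],"angular": [0,0,-10],"jaw": -1},
  {"dp": [-168,-123,-18],"angular": [0,0,-12],"jaw": -1},
  {"dp": [-201,-147,-18],"angular": [0,0,-14],"jaw": -1},
  {"dp": [-234,-171,-18],"angular": [0,0,-16],"jaw": -1},
  {"dp": [-267,-195,-18],"angular": [0,0,-18],"jaw": -1},
  {"dp": [-300,-220,-18],"angular": [0,0,-20],"jaw": -1},
  {"dp": [-333,-244,-18],"angular": [0,0,-22],"jaw": -1},
  {"dp": [-366,-268,-18],"angular": [0,0,-24],"jaw": -1},
  {"dp": [-399,-292,-18],"angular": [0,0,-26],"jaw": -1},
  {"dp": [-432,-316,-18],"angular": [0,0,-28],"jaw": -1},
  {"dp": [-465,-341,-18],"angular": [0,0,-30],"jaw": -1},
  {"dp": [-498,-365,-18],"angular": [0,0,-32],"jaw": -1},
  {"dp": [-531,-389,-18],"angular": [0,0,-34],"jaw": -1},
  {"dp": [-560,-410,-18],"angular": [0,0,-36],"jaw": -1},
  {"dp": [-590,-432,-18],"angular": [0,0,-38],"jaw": -1},
  {"dp": [-607,-445,-18],"angular": [0,0,-39],"jaw": -1},
])

```text
clock: 1.77
position: [625.6, -105.9, 248.8]
ee_rot: [-0.001, -0.115, 0.993, -0.002]
force: [-0.6, -0.1, 0.0]
width: 0.1
```

```bash
python3 - <<'E'
from h import *
to((-5,-103,160),(-5,-103,80))
E
```

```text
(-5, -103, 160) [ 624.7 -101.2  160. ] dp [-0.3  5.1 88.8]
(-5, -103, 80) [ 624.7 -101.2   80. ] dp [ -0.5   5.3 168.8]
rot [-0.2 -0.1 -0.1] det 1.0000000000000004 joints [-0.07  0.44  0.22  1.54 -0.1   1.18  1.97] F [-0.6 -0.1  0. ] t 1.7667 w 0.1291356474772745
tcp feeder [  -5.2 -107.8] 248.7845894775279
```

Call:
servo_tool([
  {"dp": [0,3,25],"angular": [0,0,0],"jaw": -1},
  {"dp": [0,4,55],"angular": [0,0,0],"jaw": -1},
  {"dp": [0,4,80],"angular": [0,0,0],"jaw": -1},
  {"dp": [0,4,98],"angular": [0,0,0],"jaw": -1},
  {"dp": [0,4,108],"angular": [0,0,0],"jaw": -1},
  {"dp": [0,4,116],"angular": [0,0,0],"jaw": -1},
  {"dp": [0,4,122],"angular": [0,0,0],"jaw": -1},
  {"dp": [0,4,128],"angular": [0,0,0],"jaw": -1},
  {"dp": [0,4,134],"angular": [0,0,0],"jaw": -1},
  {"dp": [0,4,140],"angular": [0,0,0],"jaw": -1},
  {"dp": [0,4,146],"angular": [0,0,0],"jaw": -1},
  {"dp": [0,4,152],"angular": [0,0,0],"jaw": -1},
  {"dp": [0,4,158],"angular": [0,0,0],"jaw": -1},
  {"dp": [0,4,164],"angular": [0,0,0],"jaw": -1},
  {"dp": [0,4,166],"angular": [0,0,0],"jaw": -1},
  {"dp": [0,4,166],"angular": [0,0,0],"jaw": -1},
  {"dp": [0,4,160],"angular": [0,0,0],"jaw": -1},
  {"dp": [0,3,130],"angular": [0,0,0],"jaw": -1},
  {"dp": [0,2,95],"angular": [0,0,0],"jaw": -1},
  {"dp": [0,0,60],"angular": [0,0,0],"jaw": -1},
])

```text
clock: 3.43
position: [625.2, -105.9, 190.4]
ee_rot: [-0.001, -0.115, 0.993, -0.002]
force: [0.5, 0.6, 0.1]
width: -0.1
```

```bash
python3 - <<'E'
from h import *
to((-120,-103,230),(-178,0,230),(-178,0,150),(-178,0,125))
b=save('side','s1')[145:260,175:320]
cv2.imwrite('pics/c2.png',cv2.resize(b[:,:,::-1],None,fx=5,fy=5,interpolation=cv2.INTER_CUBIC))
E
```

```text
(-120, -103, 230) [ 512.8 -127.6  230. ] dp [114.4   4.5 -39.3]
(-178, 0, 230) [432.7 -40.7 230. ] dp [172.5 107.5 -39.5]
(-178, 0, 150) [432.7 -40.7 150. ] dp [172.3 107.7  40.5]
(-178, 0, 125) [432.7 -40.7 125. ] dp [172.3 107.8  65.5]
rot [-0.2 -0.1 -0. ] det 1.0000000000000004 joints [-0.06  0.49  0.21  1.61 -0.11  1.06  1.98] F [0.5 0.6 0.1] t 3.4333 w -0.050902691427864986
tcp feeder [  -5.7 -107.7] 190.42834389387835
```

View pics/c2.png

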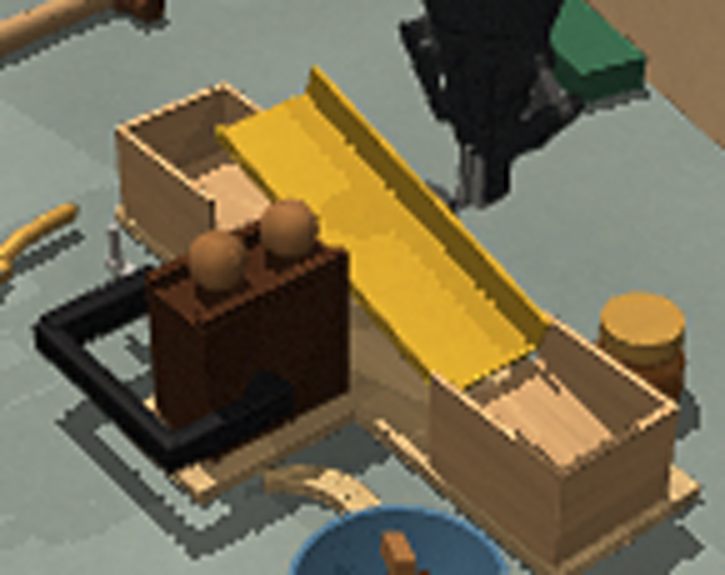

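The gate has tipped: the left end is up, the right end is down, and the heads haven't moved. Next I go behind the groove.

Call:
servo_tool([
  {"dp": [5,0,-20],"angular": [0,0,0],"jaw": -1},
  {"dp": [25,5,-40],"angular": [0,0,0],"jaw": -1},
  {"dp": [52,18,-42],"angular": [0,0,0],"jaw": -1},
  {"dp": [80,36,-42],"angular": [0,0,0],"jaw": -1},
  {"dp": [108,56,-42],"angular": [0,0,0],"jaw": -1},
  {"dp": [136,78,-42],"angular": [0,0,0],"jaw": -1},
  {"dp": [158,96,-42],"angular": [0,0,0],"jaw": -1},
  {"dp": [170,106,-42],"angular": [0,0,0],"jaw": -1},
  {"dp": [173,107,-35],"angular": [0,0,0],"jaw": -1},
  {"dp": [173,107,-15],"angular": [0,0,0],"jaw": -1},
  {"dp": [173,107,10],"angular": [0,0,0],"jaw": -1},
  {"dp": [173,107,35],"angular": [0,0,0],"jaw": -1},
  {"dp": [173,107,55],"angular": [0,0,0],"jaw": -1},
  {"dp": [173,107,65],"angular": [0,0,0],"jaw": -1},
  {"dp": [173,107,65],"angular": [0,0,0],"jaw": -1},
])

```text
clock: 4.73
position: [436.1, -43.5, 129.6]
ee_rot: [0.003, -0.115, 0.993, -0.003]
force: [-0.5, 0.3, -0.1]
width: 0.0
```

```bash
python3 - <<'E'
from h import *
to((-150,0,125),(-45,0,125))
b=save('side','s2')[145:260,175:320];a=save('top','t2')[145:265,175:345]
b=cv2.resize(b,(400,317),interpolation=cv2.INTER_CUBIC);a=cv2.resize(a,(400,317),interpolation=cv2.INTER_CUBIC)
cv2.imwrite('pics/c3.png',np.hstack([b,a])[:,:,::-1])
E
```

```text
(-150, 0, 125) [459.9 -34.3 125. ] dp [-25.2   3.6   4.7]
(-45, 0, 125) [562.1 -10.2 125. ] dp [-130.2    3.8    5.3]
rot [-0.4  0.3 -0.1] det 1.0000000000000004 joints [-0.17  0.26  0.17  2.15 -0.06  0.73  1.84] F [-0.5  0.3 -0.1] t 4.7333 w 0.011709544318841168
tcp feeder [-175.2   -3.5] 129.59626188352968
```

View pics/c3.png

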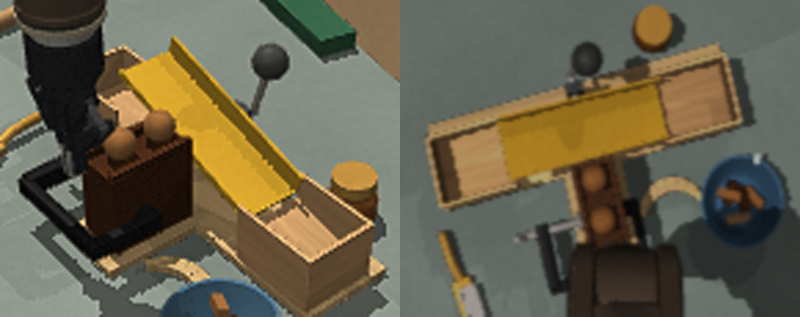

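Call:
servo_tool([
  {"dp": [-4,1,2],"angular": [0,0,0],"jaw": -1},
  {"dp": [-10,2,3],"angular": [0,0,0],"jaw": -1},
  {"dp": [-16,3,4],"angular": [0,0,0],"jaw": -1},
  {"dp": [-21,3,4],"angular": [0,0,0],"jaw": -1},
  {"dp": [-26,3,4],"angular": [0,0,0],"jaw": -1},
  {"dp": [-31,3,4],"angular": [0,0,0],"jaw": -1},
  {"dp": [-36,3,4],"angular": [0,0,0],"jaw": -1},
  {"dp": [-41,3,4],"angular": [0,0,0],"jaw": -1},
  {"dp": [-46,3,4],"angular": [0,0,0],"jaw": -1},
  {"dp": [-51,3,4],"angular": [0,0,0],"jaw": -1},
  {"dp": [-56,3,4],"angular": [0,0,0],"jaw": -1},
  {"dp": [-61,3,4],"angular": [0,0,0],"jaw": -1},
  {"dp": [-66,3,4],"angular": [0,0,0],"jaw": -1},
  {"dp": [-71,3,4],"angular": [0,0,0],"jaw": -1},
])

```text
clock: 6.0
position: [506.3, -24.2, 128.2]
ee_rot: [0.004, -0.115, 0.993, -0.003]
force: [-0.2, 0.9, 0.2]
width: 0.2
```

```bash
python3 - <<'E'
from h import *
to((-55,0,126),(-45,0,126))
b=save('side','s3')[145:260,175:320]
b=cv2.resize(b,None,fx=5,fy=5,interpolation=cv2.INTER_CUBIC)
cv2.imwrite('pics/c4.png',b[:,:,::-1])
E
```

```text
(-55, 0, 126) [552.4 -12.5 126. ] dp [-47.5   1.    2.6]
(-45, 0, 126) [562.1 -10.2 126. ] dp [-57.5   1.    2.7]
rot [-0.4  0.5 -0.1] det 1.0000000000000004 joints [-0.19  0.36  0.16  2.   -0.07  0.78  1.82] F [-0.2  0.9  0.2] t 6.0 w 0.22565132707095206
tcp feeder [-102.5   -0.9] 128.19502121589474
```

View pics/c4.png

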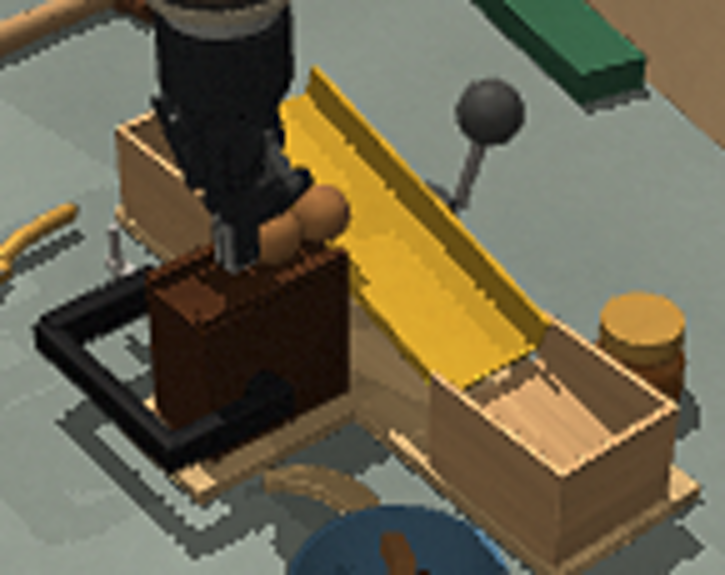

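Call:
servo_tool([
  {"dp": [-4,1,1],"angular": [0,0,0],"jaw": -1},
  {"dp": [-9,1,1],"angular": [0,0,0],"jaw": -1},
  {"dp": [-14,1,1],"angular": [0,0,0],"jaw": -1},
  {"dp": [-19,1,1],"angular": [0,0,0],"jaw": -1},
  {"dp": [-24,1,1],"angular": [0,0,0],"jaw": -1},
  {"dp": [-29,1,1],"angular": [0,0,0],"jaw": -1},
  {"dp": [-34,1,1],"angular": [0,0,0],"jaw": -1},
  {"dp": [-39,1,1],"angular": [0,0,0],"jaw": -1},
  {"dp": [-44,1,1],"angular": [0,0,0],"jaw": -1},
  {"dp": [-49,1,1],"angular": [0,0,0],"jaw": -1},
  {"dp": [-52,1,1],"angular": [0,0,0],"jaw": -1},
  {"dp": [-52,1,1],"angular": [0,0,0],"jaw": -1},
  {"dp": [-45,1,1],"angular": [0,0,0],"jaw": -1},
  {"dp": [-35,1,-4],"angular": [0,0,0],"jaw": -1},
  {"dp": [-20,1,-20],"angular": [0,0,0],"jaw": -1},
  {"dp": [-5,1,-45],"angular": [0,0,0],"jaw": -1},
  {"dp": [15,1,-70],"angular": [0,0,0],"jaw": -1},
  {"dp": [40,1,-95],"angular": [0,0,0],"jaw": -1},
  {"dp": [60,1,-110],"angular": [0,0,0],"jaw": -1},
  {"dp": [65,1,-110],"angular": [0,0,0],"jaw": -1},
])

```text
clock: 7.72
position: [440.2, -38.5, 240.6]
ee_rot: [0.007, -0.114, 0.993, -0.003]
force: [0.2, -0.7, -0.4]
width: -0.0
```

```bash
python3 - <<'E'
from h import *
to()
b=save('side','s5')[145:260,175:320];a=save('top','t5')[145:265,175:345]
b=cv2.resize(b,(400,317),interpolation=cv2.INTER_CUBIC);a=cv2.resize(a,(400,317),interpolation=cv2.INTER_CUBIC)
cv2.imwrite('pics/c5.png',np.hstack([b,a])[:,:,::-1])
E
```

```text
rot [-0.4  0.7 -0.2] det 1.0000000000000004 joints [-0.21  0.11  0.19  2.   -0.02  1.02  1.79] F [ 0.2 -0.7 -0.4] t 7.7167 w -0.042086262410935715
tcp feeder [-170.2    0.4] 240.61095135623853
```

View pics/c5.png

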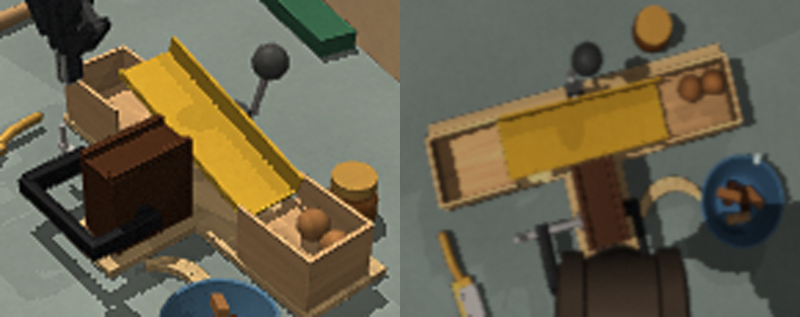

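Both heads are in the right chute, the groove is empty and the gate has stayed over. I'll let everything settle for a second and check again.

Call:
servo_tool([
  {"dp": [0,0,0],"angular": [0,0,0],"jaw": -1},
  {"dp": [0,0,0],"angular": [0,0,0],"jaw": -1},
  {"dp": [0,0,0],"angular": [0,0,0],"jaw": -1},
  {"dp": [0,0,0],"angular": [0,0,0],"jaw": -1},
  {"dp": [0,0,0],"angular": [0,0,0],"jaw": -1},
  {"dp": [0,0,0],"angular": [0,0,0],"jaw": -1},
  {"dp": [0,0,0],"angular": [0,0,0],"jaw": -1},
  {"dp": [0,0,0],"angular": [0,0,0],"jaw": -1},
  {"dp": [0,0,0],"angular": [0,0,0],"jaw": -1},
  {"dp": [0,0,0],"angular": [0,0,0],"jaw": -1},
  {"dp": [0,0,0],"angular": [0,0,0],"jaw": -1},
  {"dp": [0,0,0],"angular": [0,0,0],"jaw": -1},
])

```text
clock: 8.82
position: [441.4, -37.7, 238.3]
ee_rot: [0.006, -0.114, 0.993, -0.003]
force: [0.4, 0.1, 0.3]
width: 0.2
```

```bash
python3 - <<'E'
from h import *
b=save('side','s6')[145:260,175:320];a=save('top','t6')[145:265,175:345]
b=cv2.resize(b,(400,317),interpolation=cv2.INTER_CUBIC);a=cv2.resize(a,(400,317),interpolation=cv2.INTER_CUBIC)
cv2.imwrite('pics/c6.png',np.hstack([b,a])[:,:,::-1])
E
```

```text
(no output)
```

View pics/c6.png

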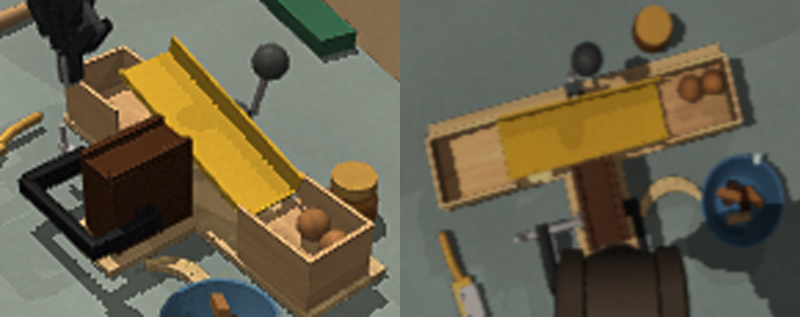

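Nothing has changed over that second, so I'm handing in.

```bash
python3 -c "
from bench import *
print(finish_job())"
```

```text
the job is handed in; nothing more can be done
None
```

Both peg heads are in the right chute and the job is handed in, at about 9 s on the clock. The gate started with its left end down, so I pressed the raised right end with the shut fingertips until it rocked over and stayed. I then pushed both heads along the groove together and off its far end.

**Last checks:** the side and top pictures, taken about 1 s apart after I backed off, match. They show both heads at rest in the right chute, the groove empty and the gate still right end down. The spokeshave, bone bridge, bowl and wax jar look unmoved. I did not re-check the mallet and the peg in close-up, but the arm never touched that part of the bench.

**Measurements:** the two cameras put the head centres up to about 4 mm apart sideways, and the steel weight up to about 7 mm. The forces I read at the end of each move were about 1 N or less, and no check failed.

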